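# Set the belt tensioner's spring arm to the red band

### The arm

A 6-joint arm with a two-finger parallel gripper is mounted at the origin on the work surface; the furniture and walls round the work are solid. World frame = base frame: x ahead of the robot, y to its left, z up, the work surface at z = 0. Lengths are in mm, angles in rad, forces in N, time in s.
With the tool pointing down it reaches from about 325 to 775 mm from the base axis. Payload 5.5 kg.
Tool frame: the origin (TCP) lies at the very end of the fingers, on their centre line; the grasp point (between the pads) lies 19 mm behind it; z points along the fingers, y is the direction in which the jaws open and shut (so a half turn about z gives the same grasp; the last joint's range is limited). The gripper opens to 88 mm and grips with 3 to 60 N. Pads are 20 mm wide; open, the fingers measure 115 mm over their backs; the gripper's body (75 mm by 178 mm) begins 61 mm behind the grasp point.
Start: joints at [1.225, 0.091, 1.231, -0, 1.82, -0.057], TCP at [170.885, 575.165, 222.631] pointing down, gripper open.
Joint ranges: [-2.87, 2.87], [-0.86, 2.18], [0.17, 2.46], [-1.51, 4.65], [0.06, 2.69], [-2.65, 2.65]. Speed limits (rad/s): [2.57, 2.57, 3.01, 3.14, 3.14, 3.14].

### API

Orientations are given as a rotation vector (axis times angle).
In Python, from workcell import arm, camera, job gives the robot as it stands.
- The arm moves only by the tool apply_moves, never from a script. Its argument "increments" is a list that holds one entry, the list of rows, each a list of 5 numbers: the opening, from -1 (shut) to 1 (fully open), so that 0 is half open, then the shift along the tool's x, y, z scaled (see below), then the turn about the tool's z scaled (see below). In form: [[[hand, tx, ty, tz, turn], ...]]. A call has exactly 10 rows; each row is the pose to reach, as a shift and turn from the pose commanded when the call began, along the tool's axes at that moment, turning the shorter way round; what a row does not reach only later rows make up. The controller multiplies each number of a shift by 15 cm and each number of a turn by 360 degrees. A row lasts 1/8 s, in which the tool goes at most 62.5 mm and 10.7 degrees, less where a joint would pass 70% of its speed; a pose out of reach is approached as far as the arm can. A call with a number of a shift or a turn outside -1 to 1 is refused whole. A call with a gripper value outside its range is refused whole. The fingers move at their own pace and stop on an object; "force" is the grip in N (left out, the last holds). Time passes only in rows, so rows that repeat a pose let the fingers close, or fill a call up. It gives the time, the measured TCP pose, the force and the opening at its end, in the units of the state.
- arm.get_state(): the state, without advancing time (a new reading comes with each control period).
- camera(name): name is "scene" or "top" or "wrist"; returns a dict with "color" (400x640x3 uint8, blue, green, red), "fx", "fy", "cx", "cy" (pixels), "world_to_cam" (4x4, takes a point from world to camera coordinates). Camera axes: x right, y up, looking along -z (the intrinsics and any distortion apply to the point x, -y, -z); pixel columns grow to the right and rows downward; lengths in mm; the calibration is good to about 2 mm. A picture is of the moment at which its call begins. There is no depth.
- job.hand_in(): hands the job in, once; it reports no verdict.
The state is a dict: "clock": time; "q": joint angles; "qvel": joint speeds; "tau": joint torques, N m; "tcp_pos": TCP position; "eef_rot": TCP orientation; "contact_force": force on the tool from outside, world axes, zero at the start; "moment": the same for the moment, N m; "grip_width": finger opening in mm.
Only numpy, scipy, OpenCV 4.12 (cv2) and the standard library are available. Lean on these libraries where they do the work, as an engineer would, in place of code of your own. Each camera call takes 0.05 s, during which the arm holds its last target.

### The job

Two belt tensioners are bolted to the bench. On the one with the yellow knob, turn that knob clockwise until the black pointer at the end of the sprung arm stands over the middle of its red band, then let go. Work by the knob only, without pushing the arm itself, and leave the setting of the grey-knobbed tensioner as it is.

Things in the scene. Friction and masses are not known exactly. Their poses are not given: they have to be found in the camera images.
- yellow_knob_grip (a point): Yellow bar knob 60 long, 16 wide, 32 mm high, on a shaft, underside 69 mm above the bench. Point: on the vertical turning axis, 87 mm up, at grip height; x axis along the bar (grip across it). Turned clockwise from above (drag under 0.15 N m) it stays where left; 1 rad swings the arm 0.5 rad counter-clockwise. 0.4 to 1.3 rad reaches the band; stops lie beyond. Parts below: under 51 mm high.
- yellow_arm: Sprung arm of the yellow-knobbed tensioner: aluminium bar with a black idler wheel and a black pointer. Origin on its vertical pivot axis at bench height; x axis level along the arm to the pointer, whose tip is 135 mm from the pivot, 27 mm above the bench. The knob swings it through a cam, against a spring. Move it by the knob only.
- yellow_band_mark (a point): Middle (white line) of the red band on the white arc scale of the yellow-knobbed tensioner: 135 mm from the arm's pivot, 16 mm above the bench, just under the pointer tip's path. The band is about 25 mm wide along the arc; x axis points radially away from the pivot. Its place varies; at the start it lies counter-clockwise of the pointer. It is stiff.
- grey_pointer_tip (a point): The tip of the black pointer of the other tensioner, which is alike but has a grey knob (27 mm above the bench, 135 mm from its own pivot). It must stay where it is.

How it is judged (in metres and radians):
At the end, for the whole second after the job is handed in: The pointer of the yellow-knobbed tensioner stands over its red band, within 14 mm of the band's middle line, and stays there (y of yellow_band_mark in the frame of yellow_arm between -0.014 and 0.014 m and x of yellow_band_mark in the frame of yellow_arm above 0.1 m); the robot touches nothing.
It fails at once if the robot pushes the sprung arm of the yellow-knobbed tensioner itself (over 2 N) (contact force between any of the fingers, the arm and yellow_arm above 2 N).
It fails at once if the grey-knobbed tensioner's pointer is moved by more than 10 mm (distance of grey_pointer_tip from where it was at the start of the episode above 0.01 m).
It also fails if it takes over 29 s, if anything falls off the work surface, if the arm or the gripper's body presses on something with over 40 N, if the wrist force passes 120 N, or if a joint passes its speed limit or range.

## Working session

There is one attempt and no reset: what is moved stays moved. The work goes in short steps, Python scripts to look and compute and a tool call to move; the robot and the scene stay as the last step left them, time stands still between calls to the robot, and variables do not carry over. Pictures are saved under pics/ and viewed, and the job is handed in when it is done.

Besides the shell and the picture viewer there is one more tool, called after "Call:" in YAML: its name, and indented under it one key for each argument. apply_moves: Moves the arm, as the interface text tells. Its arguments: {"type":"object","properties":{"increments":{"type":"array"},"force":{"type":"number"}},"required":["increments"]}

```bash
mkdir -p pics; cat > h.py <<'E'
from workcell import arm,camera,job
import numpy as np,cv2
def pix2z(c,u,v,z):
    W=np.array(c["world_to_cam"]);R=W[:3,:3];t=W[:3,3]
    d=np.array([(u-c["cx"])/c["fx"],-(v-c["cy"])/c["fy"],-1.]);d=R.T@d;o=-R.T@t
    return o+d*(z-o[2])/d[2]
def proj(c,p):
    W=np.array(c["world_to_cam"]);q=W[:3,:3]@np.array(p)+W[:3,3]
    return c["cx"]+c["fx"]*q[0]/-q[2], c["cy"]+c["fy"]*-q[1]/-q[2]
E
python3 - <<'E'
from h import *
import pickle
print(arm.get_state())
d={}
for n in("top","scene","wrist"):
    c=camera(n);cv2.imwrite(f"pics/{n}0.png",c["color"]);d[n]=c
    print(n,{k:c[k] for k in c if k!="color"})
pickle.dump(d,open("c0.pkl","wb"))
E
```

```text
{'clock': 0.0, 'q': array([ 1.22528830e+00,  9.18357923e-02,  1.23184033e+00, -4.49641860e-06,
        1.81980628e+00, -5.66654925e-02]), 'qvel': array([-0.00033657, -0.00034314, -0.0010119 ,  0.00085987,  0.00134322,
        0.00059966]), 'tau': array([-8.53486363e-04, -4.46444178e+01, -4.06449723e+01,  6.95885997e-02,
        2.90644588e-02, -2.01350449e-04]), 'tcp_pos': array([170.79084814, 574.87663609, 221.54642318]), 'eef_rot': array([-4.52085033e-01, -3.10851580e+00,  2.90961836e-03]), 'contact_force': array([0.17496965, 1.06451606, 0.20342113]), 'moment': array([-0.01908092, -0.04237533,  0.00636125]), 'grip_width': 87.76436848219922}
top {'fx': 384.65143841393746, 'fy': 384.65143841393746, 'cx': 316.61621900836457, 'cy': 203.43317654946551, 'world_to_cam': array([[-6.01740520e-02, -9.98177807e-01, -4.48867332e-03,
         1.34941124e+01],
       [ 9.74805539e-01, -5.97315023e-02,  2.14910000e-01,
        -5.59634097e+02],
       [-2.14786508e-01,  8.55642190e-03,  9.76623542e-01,
        -8.24131523e+02],
       [ 0.00000000e+00,  0.00000000e+00,  0.00000000e+00,
         1
[... 248 characters left out ...]
1,  3.67760590e-01,  6.91987757e-01,
        -3.96178671e+02],
       [-5.81412105e-01, -3.75754297e-01,  7.21643037e-01,
        -6.01322560e+02],
       [ 0.00000000e+00,  0.00000000e+00,  0.00000000e+00,
         1.00000000e+00]])}
wrist {'fx': 275.99176678995434, 'fy': 275.99176678995434, 'cx': 316.074880361519, 'cy': 195.7413889280709, 'world_to_cam': array([[ 2.85535507e-01,  9.58365141e-01, -2.39401380e-03,
        -6.00057595e+02],
       [-9.28382486e-01,  2.75980765e-01, -2.48878639e-01,
         3.05288303e+01],
       [-2.37855910e-01,  7.32862489e-02,  9.68531719e-01,
        -3.90524552e+02],
       [ 0.00000000e+00,  0.00000000e+00,  0.00000000e+00,
         1.00000000e+00]])}
```

View pics/top0.png

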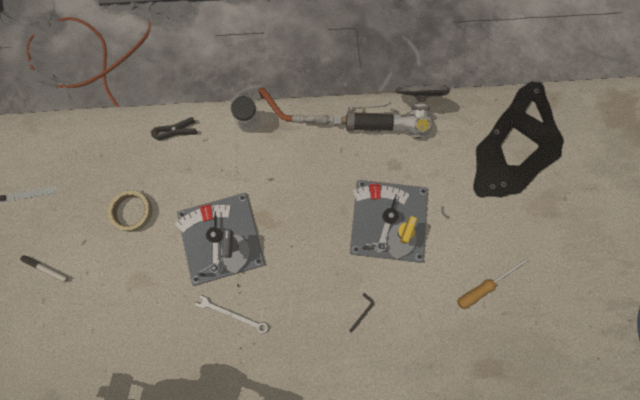

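View pics/scene0.png

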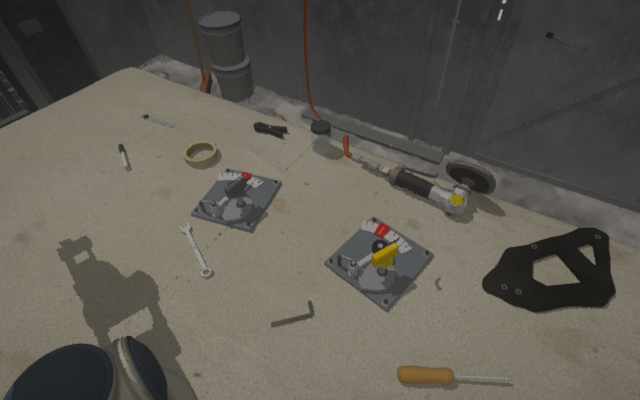

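View pics/wrist0.png

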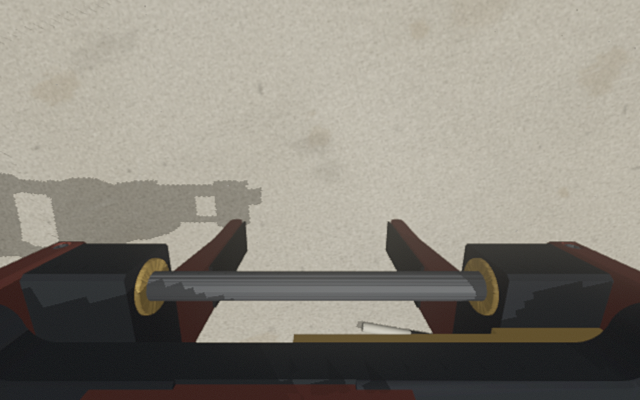

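```bash
python3 - <<'E'
from h import *
import pickle
d=pickle.load(open("c0.pkl","rb"))
im=d["top"]["color"][170:275,340:440];cv2.imwrite("pics/t1.png",cv2.resize(im,None,fx=5.7,fy=5.7,interpolation=cv2.INTER_CUBIC))
im=d["scene"]["color"][205:315,315:445];cv2.imwrite("pics/s1.png",cv2.resize(im,None,fx=5,fy=5,interpolation=cv2.INTER_CUBIC))
for n in("top","scene"):
    h=cv2.cvtColor(d[n]["color"],cv2.COLOR_BGR2HSV)
    m=cv2.inRange(h,(20,150,70),(35,255,255))
    k,l,s,ce=cv2.connectedComponentsWithStats(m)
    for i in range(1,k):
        if s[i][4]>30:
            print(n,s[i],ce[i],pix2z(d[n],*ce[i],101))
E
```

```text
top [418 120  10   9  47] [422.59574468 123.38297872] [ 723.58628264 -274.35598588  101.        ]
top [399 217  16  25 222] [406.33783784 230.69369369] [ 478.62833193 -209.76464675  101.        ]
scene [450 194  13  11  88] [456.22727273 199.02272727] [ 693.07644123 -295.12786306  101.        ]
scene [371 242  27  25 409] [384.24938875 255.9193154 ] [ 469.5121756  -222.75866501  101.        ]
```

View pics/t1.png

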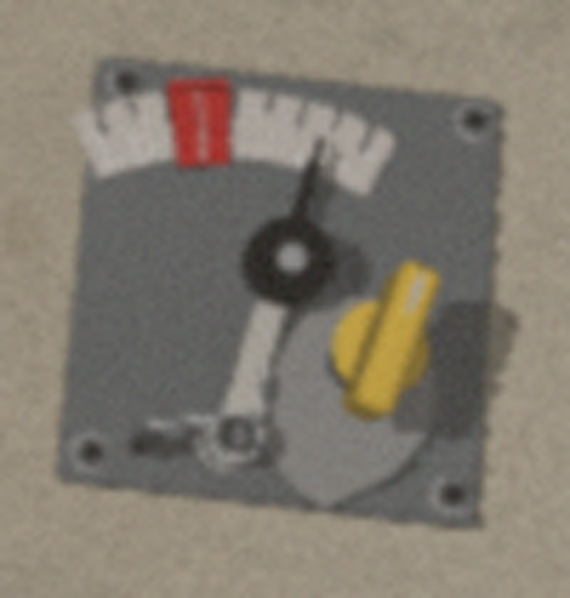

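View pics/s1.png

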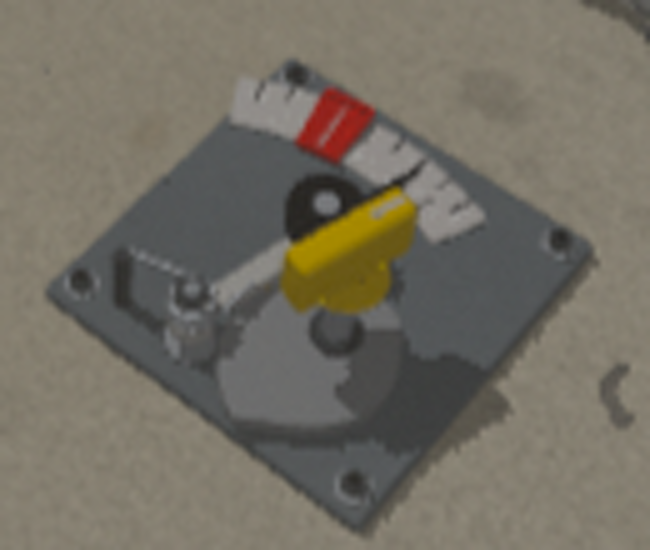

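```bash
cat > fit.py <<'E'
from h import *
from scipy.optimize import differential_evolution
def fit(d,names=("top","scene"),b=None):
    M={}
    for n in names:
        h=cv2.cvtColor(d[n]["color"],cv2.COLOR_BGR2HSV)
        m=cv2.inRange(h,(18,110,50),(38,255,255))
        k,l,s,ce=cv2.connectedComponentsWithStats(m)
        i=1+np.argmax(s[1:,4]*((ce[1:,1]>205)&(ce[1:,0]<440)&(ce[1:,0]>340)))
        M[n]=(l==i).astype(np.float32)
    S=8
    a=np.linspace(0,2*np.pi,24,endpoint=False)
    def render(c,p,box):
        x,y,th,r,z0,z1=p[:6]
        u=np.array([np.cos(th),np.sin(th)]);w=np.array([-u[1],u[0]])
        P=[np.r_[np.array([x,y])+i*30*u+j*8*w,z] for i in(-1,1) for j in(-1,1) for z in(69,101)]
        C=[np.array([x+r*np.cos(t),y+r*np.sin(t),z]) for t in a for z in(z0,z1)]
        x0,y0,W,H=box
        im=np.zeros((H*S,W*S),np.uint8)
        for Q in(P,C):
            q=np.array([proj(c,k) for k in Q]);q=((q-[x0,y0]+.5)*S-.5)
            cv2.fillConvexPoly(im,cv2.convexHull(np.round(q).astype(np.int32)),255)
        return cv2.resize(im,(W,H),interpolation=cv2.INTER_AREA)/255.
    B={}
    for n in names:
        ys,xs=np.nonzero(M[n]);B[n]=(xs.min()-8,ys.min()-8,np.ptp(xs)+17,np.ptp(ys)+17)
    def cost(p):
        e=0
        for i,n in enumerate(names):
            x0,y0,W,H=B[n]
            x_=p.copy()
            if i==1: x_[0]+=p[6];x_[1]+=p[7]
            e+=np.abs(render(d[n],x_,B[n])-M[n][y0:y0+H,x0:x0+W]).sum()
        return e+0.5*(p[6]**2+p[7]**2)
    r=differential_evolution(cost,b or [(455,500),(-235,-190),(-1.2,.6),(8,20),(50,69),(62,80),(-5,5),(-5,5)],seed=1,maxiter=120,popsize=12,tol=1e-6)
    return r
E
python3 - <<'E'
from fit import *;import pickle
d=pickle.load(open("c0.pkl","rb"))
r=fit(d);print(r.fun,r.x)
x,y,th=r.x[:3]
im=d["top"]["color"][195:255,380:440];im=cv2.resize(im,None,fx=10,fy=10,interpolation=cv2.INTER_CUBIC)
u=np.array([np.cos(th),np.sin(th)]);w=np.array([-u[1],u[0]])
for z in(69,101):
  q=np.array([proj(d["top"],np.r_[np.array([x,y])+i*30*u+j*8*w,z]) for i,j in((1,1),(1,-1),(-1,-1),(-1,1))])
  cv2.polylines(im,[np.round((q-[380,195]+.5)*10).astype(int)],True,(255,0,0),1)
cv2.imwrite("pics/t2.png",im)
E
```

```text
917.6705882353091 [ 4.83350749e+02 -2.17815439e+02 -4.91949961e-01  1.79805983e+01
  5.90975839e+01  7.02262084e+01  1.36097707e-06  5.30200011e-06]
```

View pics/t2.png

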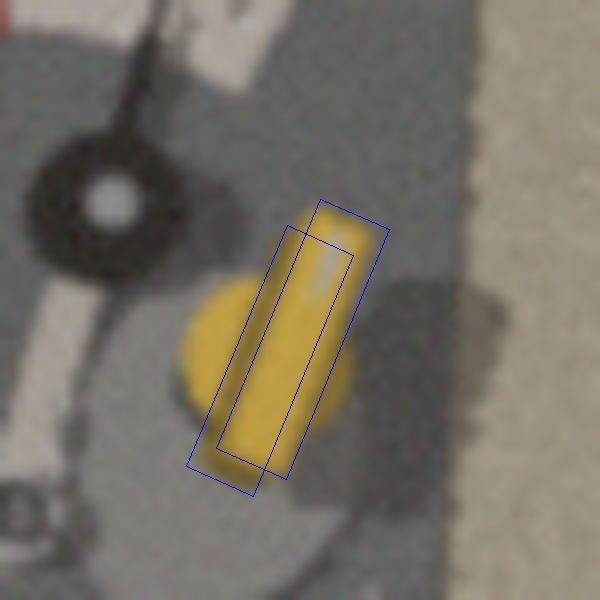

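```bash
sed -i 's/(18,110,50)/(20,150,50)/; s/ce\[1:,1\]>205)/ce[1:,1]>205)\&(s[1:,4]<900)/' fit.py
cat > ff.py <<'E'
from fit import *
def show(d,r,out):
  o=[]
  for k,(n,(x0,y0)) in enumerate((("top",(380,195)),("scene",(355,225)))):
    x,y,th=r.x[:3]
    if k: x+=r.x[6];y+=r.x[7]
    im=d[n]["color"][y0:y0+60,x0:x0+50];im=cv2.resize(im,None,fx=8,fy=8,interpolation=cv2.INTER_CUBIC)
    u=np.array([np.cos(th),np.sin(th)]);w=np.array([-u[1],u[0]])
    for z in(69,101):
      q=np.array([proj(d[n],np.r_[np.array([x,y])+i*30*u+j*8*w,z]) for i,j in((1,1),(1,-1),(-1,-1),(-1,1))])
      cv2.polylines(im,[np.round((q-[x0,y0]+.5)*8).astype(int)],True,(255,0,0),1)
    o.append(im)
  cv2.imwrite(out,np.hstack(o))
E
python3 - <<'E'
from ff import *;import pickle
d=pickle.load(open("c0.pkl","rb"))
r=fit(d);print(r.fun,r.x);show(d,r,"pics/t3.png")
E
```

```text
195.20876280145174 [ 4.83813051e+02 -2.17080078e+02 -3.96600453e-01  1.64017752e+01
  6.52077546e+01  7.09539378e+01  2.82727566e-01 -1.62346233e+00]
```

View pics/t3.png

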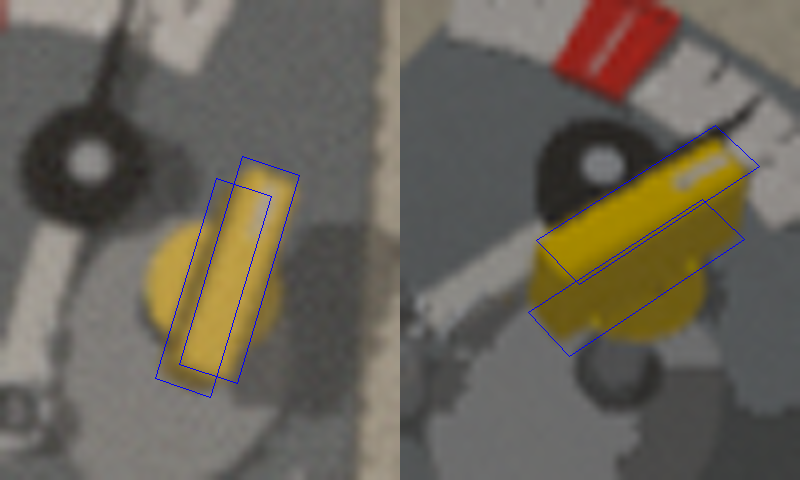

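```bash
python3 - <<'E'
from h import *;import pickle
d=pickle.load(open("c0.pkl","rb"));c=d["top"];s=d["scene"]
f=lambda u,v:(340+(u+.5)/5.7-.5,170+(v+.5)/5.7-.5)
g=lambda u,v:(315+(u+.5)/5-.5,205+(v+.5)/5-.5)
tip=pix2z(c,*f(322,140),27);tip2=pix2z(s,*g(420,168),27)
b=pix2z(c,*f(205,125),16);b2=pix2z(s,*g(335,125),16)
print(tip,tip2,b,b2)
for z in(20,30,40):
  p=pix2z(c,*f(238,435),z);print(z,p,pix2z(s,*g(192,290),z),np.hypot(*(tip-p)[:2]),np.hypot(*(b-p)[:2]))
  aa=lambda q:np.arctan2(*(q-p)[1::-1]);print(aa(tip),aa(b),aa(b)-aa(tip))
E
```

```text
[ 577.98876733 -212.62123778   27.        ] [ 580.81331725 -213.50540699   27.        ] [ 590.17079436 -165.9123003    16.        ] [ 592.09452213 -165.57374201   16.        ]
20 [ 457.06842626 -166.55330509   20.        ] [ 472.22049862 -153.28945535   20.        ] 129.3985444529171 133.10391158787905
-0.3640009168777617 0.004815840928214819 0.3688167578059765
30 [ 456.09919781 -164.85592289   30.        ] [ 466.26727864 -156.2518808    30.        ] 130.9144471208055 134.0757581921825
-0.37348136387604447 -0.007879040597028245 0.3656023232790162
40 [ 455.12996935 -163.15854069   40.        ] [ 460.31405865 -159.21430625   40.        ] 132.4418462707774 135.06889949161754
-0.3827439590604898 -0.02038922675737189 0.36235473230311793
```

Call:
apply_moves:
  increments:
    - [[1,-0.07,-0.0895,0,0],[1,-0.14,-0.179,0,0],[1,-0.21,-0.2685,0,0],[1,-0.28,-0.358,0,0],[1,-0.35,-0.4475,0,0],[1,-0.42,-0.537,0,0],[1,-0.49,-0.6265,0,0],[1,-0.56,-0.716,0,0],[1,-0.63,-0.8055,0,0],[1,-0.7,-0.895,0,0]]
  force: 30

```text
clock: 1.4
tcp_pos: [233.7, 415.5, 222.7]
eef_rot: [0.452, 3.109, 0.0]
contact_force: [-0.2, -0.4, -0.1]
grip_width: 87.8
```

Call:
apply_moves:
  increments:
    - [[1,-0.07,-0.0895,0,0],[1,-0.14,-0.179,0,0],[1,-0.21,-0.2685,0,0],[1,-0.28,-0.358,0,0],[1,-0.35,-0.4475,0,0],[1,-0.42,-0.537,0,0],[1,-0.49,-0.6265,0,0],[1,-0.56,-0.716,0,0],[1,-0.63,-0.8055,0,0],[1,-0.7,-0.895,0,0]]

```text
clock: 2.65
tcp_pos: [296.0, 256.9, 222.7]
eef_rot: [0.452, 3.109, 0.0]
contact_force: [0.1, 0.4, -0.1]
grip_width: 87.6
```

Call:
apply_moves:
  increments:
    - [[1,-0.07,-0.0895,0,0],[1,-0.14,-0.179,0,0],[1,-0.21,-0.2685,0,0],[1,-0.28,-0.358,0,0],[1,-0.35,-0.4475,0,0],[1,-0.42,-0.537,0,0],[1,-0.49,-0.6265,0,0],[1,-0.56,-0.716,0,0],[1,-0.63,-0.8055,0,0],[1,-0.7,-0.895,0,0]]

```text
clock: 3.9
tcp_pos: [358.2, 98.3, 222.6]
eef_rot: [0.452, 3.109, 0.0]
contact_force: [-0.1, 0.0, 0.0]
grip_width: 87.8
```

Call:
apply_moves:
  increments:
    - [[1,-0.07,-0.0895,0,0],[1,-0.14,-0.179,0,0],[1,-0.21,-0.2685,0,0],[1,-0.28,-0.358,0,0],[1,-0.35,-0.4475,0,0],[1,-0.42,-0.537,0,0],[1,-0.49,-0.6265,0,0],[1,-0.56,-0.716,0,0],[1,-0.63,-0.8055,0,0],[1,-0.7,-0.895,0,0]]

```text
clock: 5.15
tcp_pos: [420.8, -60.3, 222.6]
eef_rot: [0.452, 3.109, 0.0]
contact_force: [-0.2, 0.3, -0.1]
grip_width: 87.9
```

Call:
apply_moves:
  increments:
    - [[1,-0.09,-0.11,0.05,0.002],[1,-0.18,-0.22,0.1,0.004],[1,-0.27,-0.34,0.15,0.006],[1,-0.36,-0.45,0.2,0.009],[1,-0.45,-0.57,0.25,0.011],[1,-0.54,-0.68,0.3,0.013],[1,-0.63,-0.8,0.35,0.015],[1,-0.702,-0.887,0.4,0.0172],[1,-0.702,-0.887,0.4,0.0172],[1,-0.702,-0.887,0.4,0.0172]]

```text
clock: 6.4
tcp_pos: [483.6, -216.4, 162.8]
eef_rot: [-0.619, -3.08, -0.0]
contact_force: [0.3, 0.9, 0.4]
grip_width: 87.5
```

```bash
python3 - <<'E'
from h import *;import pickle
d={}
for n in("wrist","scene"):
    c=camera(n);cv2.imwrite(f"pics/{n}1.png",c["color"]);d[n]=c
pickle.dump(d,open("c1.pkl","wb"));s=arm.get_state();print(s["clock"],s["tcp_pos"],s["eef_rot"],s["q"])
E
```

```text
6.5 [ 483.70480603 -216.26149622  163.24437519] [ 6.17988682e-01  3.07936922e+00 -1.03349487e-04] [-4.84760382e-01 -1.02618821e-01  1.52853429e+00  1.71807605e-04
  1.71486776e+00 -1.65942030e+00]
```

View pics/wrist1.png

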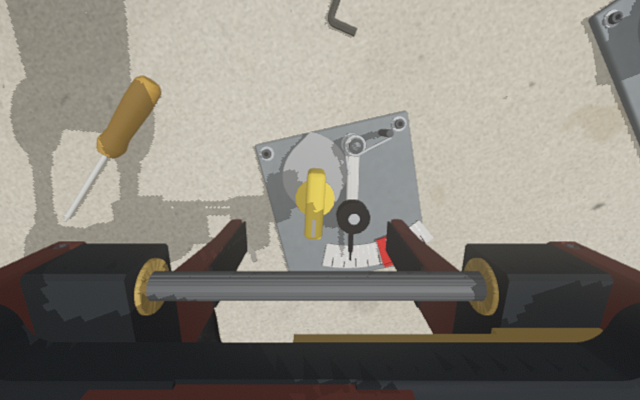

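View pics/scene1.png

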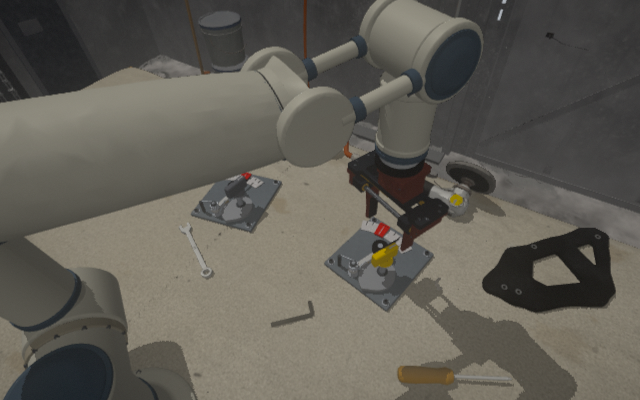

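```bash
python3 - <<'E'
from h import *;import pickle
d=pickle.load(open("c1.pkl","rb"));c=d["wrist"]
im=c["color"][155:275,250:410];im=cv2.resize(im,None,fx=5,fy=5,interpolation=cv2.INTER_CUBIC)
for (x,y,th,col) in ((483.8,-217.1,-.397,(255,0,0)),(484.1,-218.7,-.397,(0,255,0))):
  u=np.array([np.cos(th),np.sin(th)]);w=np.array([-u[1],u[0]])
  q=np.array([proj(c,np.r_[np.array([x,y])+i*30*u+j*8*w,101]) for i,j in((1,1),(1,-1),(-1,-1),(-1,1))])
  cv2.polylines(im,[np.round((q-[250,155]+.5)*5).astype(int)],True,col,1)
cv2.imwrite("pics/w2.png",im)
E
```

```text
(no output)
```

View pics/w2.png

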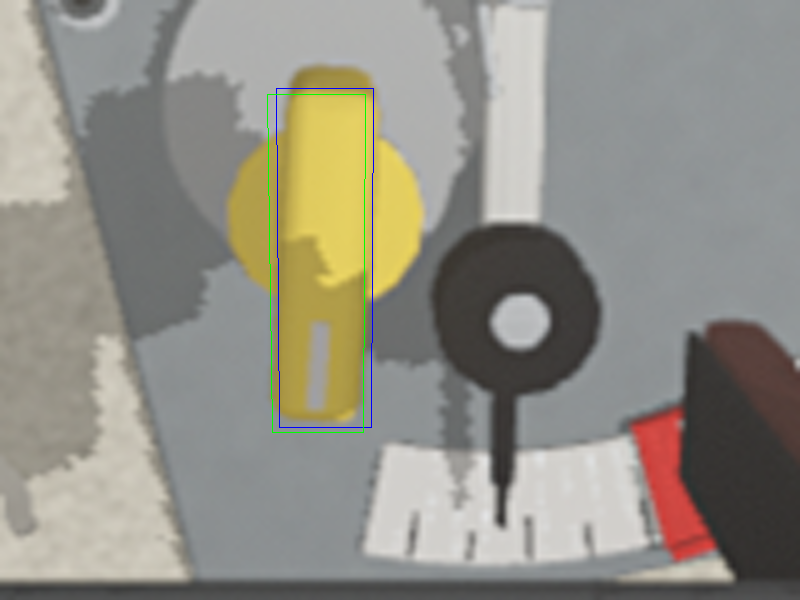

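```bash
python3 - <<'E'
from h import *;import pickle
d=pickle.load(open("c1.pkl","rb"));c=d["wrist"]
for z in(101,80,75,70,65,60): 
  p=proj(c,(483.5,-217.1,z));print(z,(p[0]-250)*5,(p[1]-155)*5)
E
```

```text
101 321.34477897809546 258.9772121889112
80 322.10064640876794 226.23318252328616
75 322.2631505718283 219.19353387576692
70 322.41970064567795 212.4118152115112
65 322.5706179765791 205.87410587313258
60 322.7162011950844 199.56746924332577
```

Call:
apply_moves:
  increments:
    - [[1,0,-0.005,0.1,0.003],[1,0,-0.005,0.2,0.006],[1,0,-0.005,0.3,0.006],[1,0,-0.005,0.4,0.006],[1,0,-0.005,0.5,0.006],[1,0,-0.005,0.575,0.006],[1,0,-0.005,0.575,0.006],[-1,0,-0.005,0.575,0.006],[-1,0,-0.005,0.575,0.006],[-1,0,-0.005,0.575,0.006]]
  force: 30

```text
clock: 7.75
tcp_pos: [483.6, -217.6, 77.0]
eef_rot: [0.677, 3.067, -0.0]
contact_force: [-0.1, 0.5, 0.6]
grip_width: 61.0
```

Call:
apply_moves:
  increments:
    - [[-1,0,0,0,0],[-1,0,0,0,0],[-1,0,0,0,0],[-1,0,0,0,0],[-1,0,0,0,0.01],[-1,0,0,0,0.02],[-1,0,0,0,0.03],[-1,0,0,0,0.04],[-1,0,0,0,0.05],[-1,0,0,0,0.05]]

```text
clock: 9.0
tcp_pos: [483.2, -217.7, 76.4]
eef_rot: [1.149, 2.924, -0.001]
contact_force: [-1.1, -0.9, 0.7]
grip_width: 15.8
```

```bash
python3 - <<'E'
from h import *;import pickle
d={}
for n in("wrist","scene","top"):
    c=camera(n);cv2.imwrite(f"pics/{n}2.png",c["color"]);d[n]=c
pickle.dump(d,open("c2.pkl","wb"));s=arm.get_state();print(s)
E
```

```text
{'clock': 9.15, 'q': array([-4.87172406e-01, -7.65914062e-02,  1.65834122e+00, -4.91151770e-04,
        1.55978978e+00, -1.30995389e+00]), 'qvel': array([-0.00055153, -0.00034475,  0.00183966,  0.00094215, -0.00097914,
        0.00244883]), 'tau': array([  1.18267726, -36.84684992, -39.99117851,   0.62780064,
         0.24607787,  -0.07851496]), 'tcp_pos': array([ 483.21590094, -217.70703127,   76.35210984]), 'eef_rot': array([-1.14776802e+00, -2.92441707e+00,  7.75930738e-04]), 'contact_force': array([-0.40820018, -2.09476234, -0.07949897]), 'moment': array([-0.25857113,  0.04154134, -0.06281105]), 'grip_width': 15.791517057829086}
```

View pics/wrist2.png

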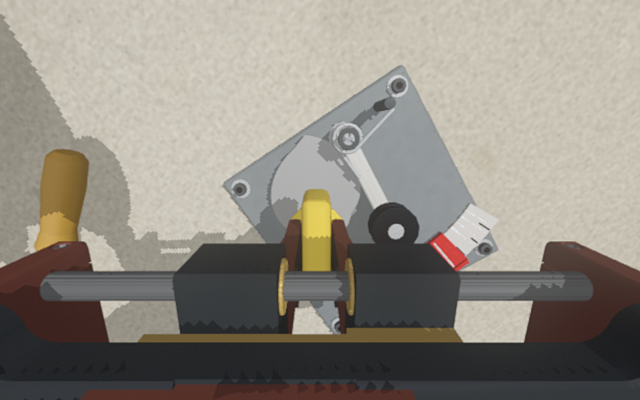

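View pics/top2.png

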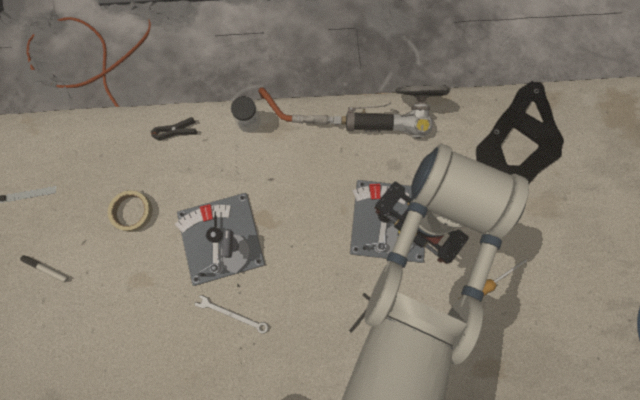

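View pics/scene2.png

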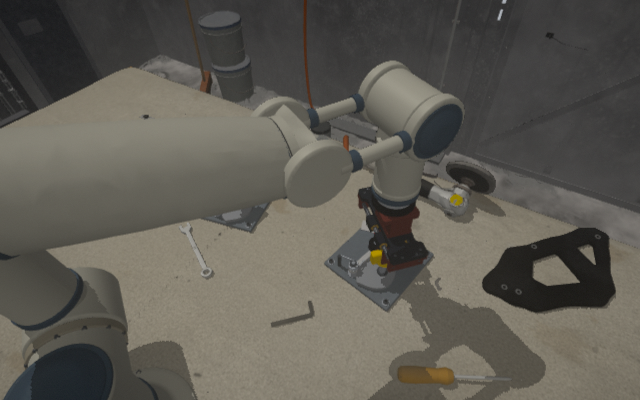

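```bash
python3 - <<'E'
from h import *;import pickle
d1=pickle.load(open("c1.pkl","rb"));d2=pickle.load(open("c2.pkl","rb"));d0=pickle.load(open("c0.pkl","rb"))
for z in (30,40,46):
  for n,c,pv,hb in(("w1",d1["wrist"],(355,146),(354,219)),("w2",d2["wrist"],(347,137),(396,232)),("t0",d0["top"],(381.3,245.8),(390.7,214.8))):
    p=pix2z(c,*pv,z);h=pix2z(c,*hb,z);print(z,n,p[:2],h[:2],np.hypot(*(h-p)[:2]),np.arctan2(*(h-p)[1::-1]))
# band mark from w1/w2 unavailable: w2 red centre
h=cv2.cvtColor(d2["wrist"]["color"],cv2.COLOR_BGR2HSV)
m=cv2.inRange(h,(0,170,120),(6,255,255))|cv2.inRange(h,(174,170,120),(180,255,255))
im=d2["wrist"]["color"][110:290,300:510];cv2.imwrite("pics/w3.png",cv2.resize(im,None,fx=3.8,fy=3.3,interpolation=cv2.INTER_CUBIC))
for n in("top","scene"):
  im=d2[n]["color"]; 
im=d2["top"]["color"][170:275,340:440];cv2.imwrite("pics/t4.png",cv2.resize(im,None,fx=5.7,fy=5.7,interpolation=cv2.INTER_CUBIC))
E
```

```text
30 w1 [ 457.84691578 -160.0791476 ] [ 533.59261842 -189.99619726] 81.4398018678491 -0.3761600308906595
30 w2 [ 456.40460714 -160.18170546] [ 539.98291889 -180.88199365] 86.10363596190443 -0.24278956979679012
30 t0 [ 456.34472346 -164.7814394 ] [ 528.01253923 -194.01381779] 77.4003085579132 -0.38728706593491324
40 w1 [ 456.63266016 -161.07549915] [ 529.81591403 -189.98046622] 78.68472386185992 -0.3761600308906593
40 w2 [ 455.35296848 -160.68956076] [ 534.93450666 -180.39994663] 81.98609962086721 -0.24278956979679017
40 t0 [ 455.3727523  -163.08488923] [ 526.23998728 -191.99072104] 76.5356917091744 -0.3872870659349124
46 w1 [ 455.90410678 -161.67331008] [ 527.5498914 -189.9710276] 77.03167705826637 -0.37616003089065975
46 w2 [ 454.72198528 -160.99427394] [ 531.90545933 -180.11071842] 79.51557781624496 -0.24278956979679012
46 t0 [ 454.78956961 -162.06695913] [ 525.17645611 -190.77686298] 76.01692159993095 -0.3872870659349131
```

View pics/w3.png

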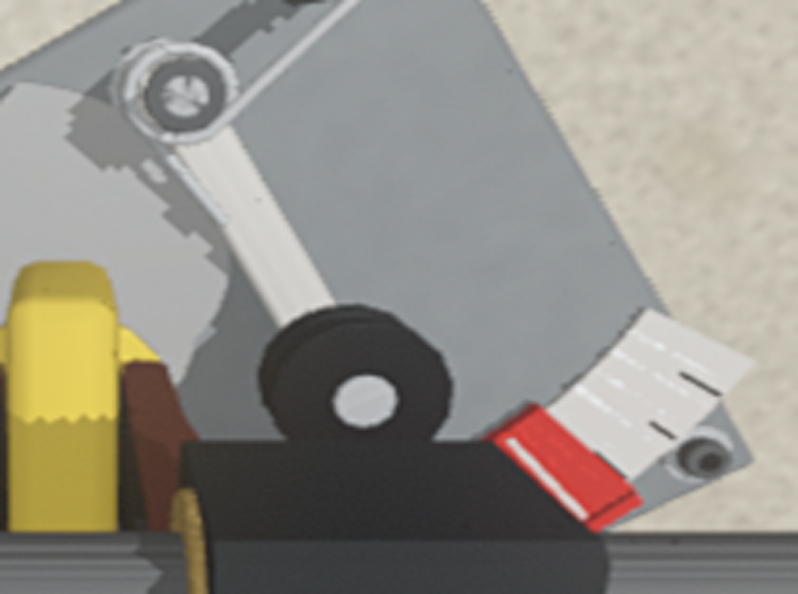

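View pics/t4.png

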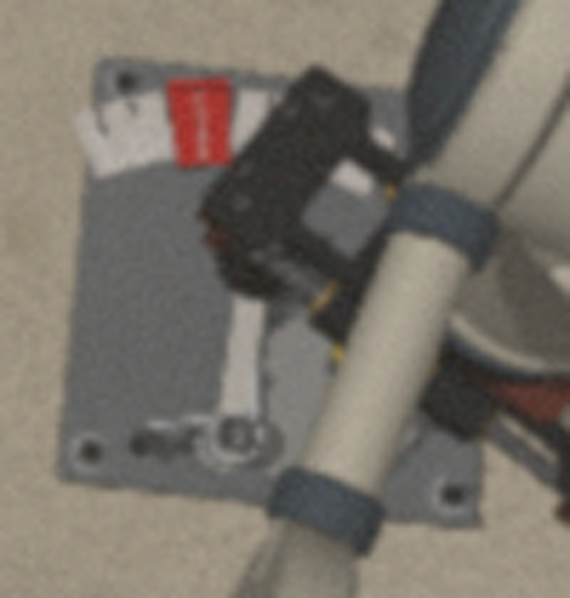

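Call:
apply_moves:
  increments:
    - [[-1,0,0,0,0.01],[-1,0,0,0,0.02],[-1,0,0,0,0.03],[-1,0,0,0,0.04],[-1,0,0,0,0.05],[-1,0,0,0,0.06],[-1,0,0,0,0.066],[-1,0,0,0,0.066],[-1,0,0,0,0.066],[-1,0,0,0,0.066]]

```text
clock: 10.4
tcp_pos: [483.3, -217.6, 76.4]
eef_rot: [1.726, 2.625, -0.0]
contact_force: [0.5, -3.7, -0.6]
grip_width: 15.9
```

```bash
python3 - <<'E'
from h import *;import pickle
d={}
for n in("wrist","scene","top"):
    c=camera(n);cv2.imwrite(f"pics/{n}3.png",c["color"]);d[n]=c
pickle.dump(d,open("c3.pkl","wb"));s=arm.get_state();print(s["clock"],s["tcp_pos"],s["eef_rot"],s["moment"],s["grip_width"])
a=cv2.resize(d["top"]["color"][170:275,340:440],None,fx=4,fy=4,interpolation=cv2.INTER_CUBIC)
b=cv2.resize(d["scene"]["color"][210:315,320:420],None,fx=4,fy=4,interpolation=cv2.INTER_CUBIC)
cv2.imwrite("pics/z3.png",np.hstack([a,b]))
E
```

```text
10.55 [ 483.31284977 -217.65685768   76.37084624] [ 1.72588584e+00  2.62475034e+00 -4.39805184e-04] [-0.56319475 -0.03784279 -0.01465544] 15.727478489474665
```

View pics/wrist3.png

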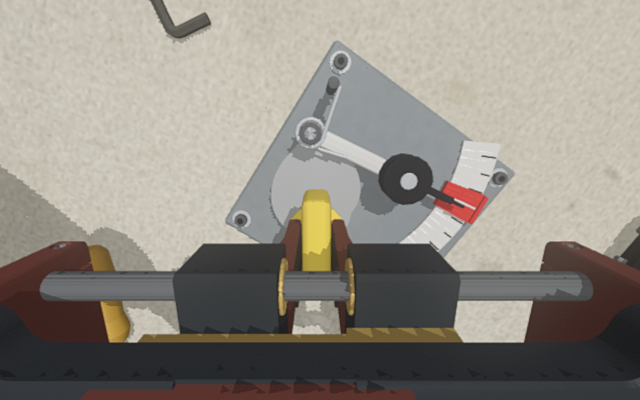

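View pics/z3.png

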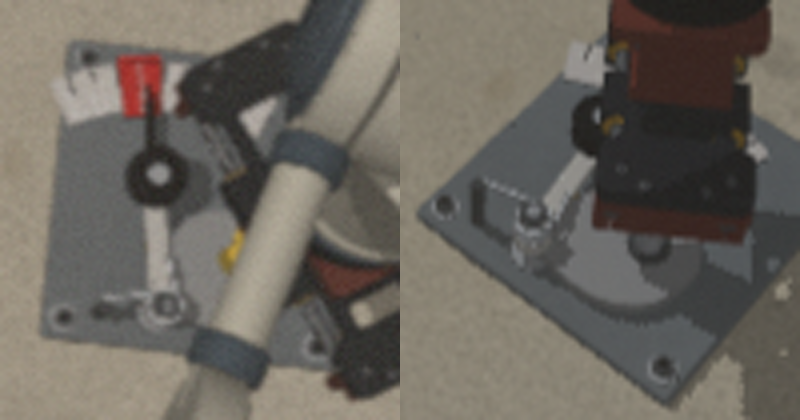

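```bash
python3 - <<'E'
from h import *;import pickle
d=pickle.load(open("c3.pkl","rb"))
cv2.imwrite("pics/w4.png",cv2.resize(d["wrist"]["color"][140:250,380:510],None,fx=5,fy=5,interpolation=cv2.INTER_CUBIC))
E
```

```text
(no output)
```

View pics/w4.png

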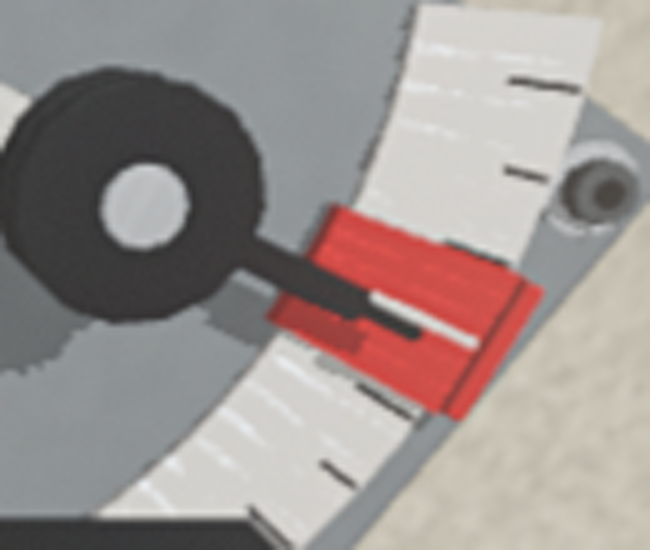

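```bash
python3 - <<'E'
from h import *;import pickle
d=pickle.load(open("c3.pkl","rb"));c=d["wrist"]
f=lambda u,v:(380+(u+.5)/5-.5,140+(v+.5)/5-.5)
t=pix2z(c,*f(418,335),27);a=pix2z(c,*f(370,297),16);b=pix2z(c,*f(478,343),16)
p=np.array([454.8,-161.5]);p2=pix2z(c,311,132,46);print(p2)
A=lambda q,p:np.arctan2(q[1]-p[1],q[0]-p[0])
for pp in(p,p2): print(t,a,b,np.hypot(*(t[:2]-pp[:2])),A(t,pp),A(a,pp),A(b,pp))
T=lambda u,v:(340+(u+.5)/4-.5,170+(v+.5)/4-.5)
c=d["top"];t=pix2z(c,*T(150,88),27);a=pix2z(c,*T(142,90),16);p=pix2z(c,*T(167,306),46);print(t,a,p,A(t,p),A(a,p))
E
```

```text
[ 455.92693749 -160.56595921   46.        ]
[ 590.6863527  -166.47467085   27.        ] [ 586.7890827  -164.52170819   16.        ] [ 607.64508638 -164.29430248   16.        ] 135.97738120627787 -0.03659271257241701 -0.022889623790145454 -0.01827988908918176
[ 590.6863527  -166.47467085   27.        ] [ 586.7890827  -164.52170819   16.        ] [ 607.64508638 -164.29430248   16.        ] 134.88889080012368 -0.043818307467360526 -0.030219165141735876 -0.024569196632815406
[ 587.00179621 -167.80894246   27.        ] [ 588.71589549 -164.73218481   16.        ] [ 454.04044817 -162.16636475   46.        ] -0.04241228063856568 -0.019049572410581285
```

Call:
apply_moves:
  increments:
    - [[-1,0,0,0,0.003],[-1,0,0,0,0.006],[-1,0,0,0,0.006],[-1,0,0,0,0.006],[-1,0,0,0,0.006],[0,0,0,0,0.006],[0,0,0,0,0.006],[0,0,0,0,0.006],[0,0,0,0,0.006],[0,0,0,0,0.006]]

```text
clock: 11.8
tcp_pos: [483.3, -217.3, 76.4]
eef_rot: [-1.775, -2.592, -0.0]
contact_force: [-0.8, 0.1, -0.1]
grip_width: 44.4
```

Call:
apply_moves:
  increments:
    - [[0,0,0,0,0],[0,0,0,-0.05,0],[0,0,0,-0.15,0],[0,0,0,-0.25,0],[0,0,0,-0.35,0],[0,0,0,-0.45,0],[0,0,0,-0.55,0],[0,0,0,-0.6,0],[0,0,0,-0.6,0],[0,0,0,-0.6,0]]

```text
clock: 13.05
tcp_pos: [483.1, -217.3, 165.6]
eef_rot: [-1.775, -2.591, 0.0]
contact_force: [0.3, -0.6, 0.1]
grip_width: 43.6
```

```bash
python3 - <<'E'
from h import *;import pickle
d={}
for n in("wrist","top"):
    c=camera(n);cv2.imwrite(f"pics/{n}4.png",c["color"]);d[n]=c
pickle.dump(d,open("c4.pkl","wb"));s=arm.get_state();print(s["clock"],s["tcp_pos"],s["contact_force"],s["grip_width"])
a=cv2.resize(d["top"]["color"][170:275,340:440],None,fx=4,fy=4,interpolation=cv2.INTER_CUBIC)
cv2.imwrite("pics/z4.png",a)
E
```

```text
13.15 [ 483.01870048 -217.27159903  165.51056913] [-0.33188001  0.35015372 -0.13468545] 43.91030575868739
```

View pics/wrist4.png

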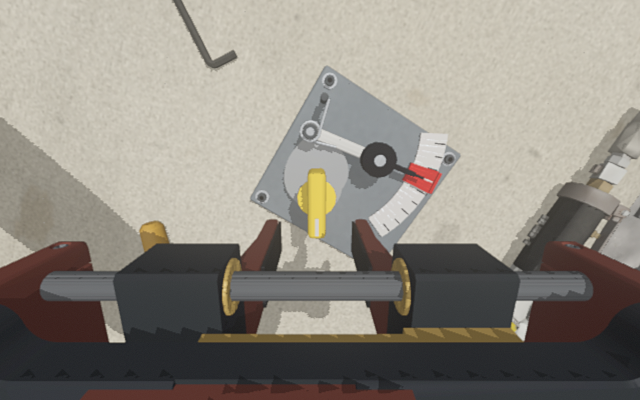

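View pics/z4.png

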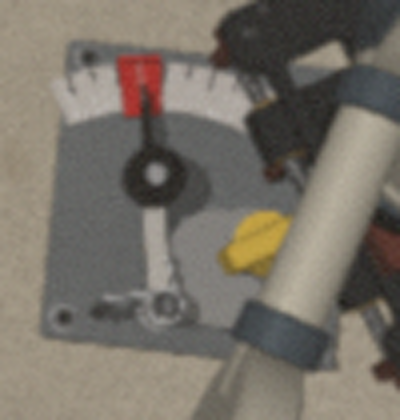

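```bash
python3 - <<'E'
from h import *;import pickle
d=pickle.load(open("c4.pkl","rb"))
cv2.imwrite("pics/w5.png",cv2.resize(d["wrist"]["color"][130:220,360:470],None,fx=6,fy=6,interpolation=cv2.INTER_CUBIC))
E
```

```text
(no output)
```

View pics/w5.png

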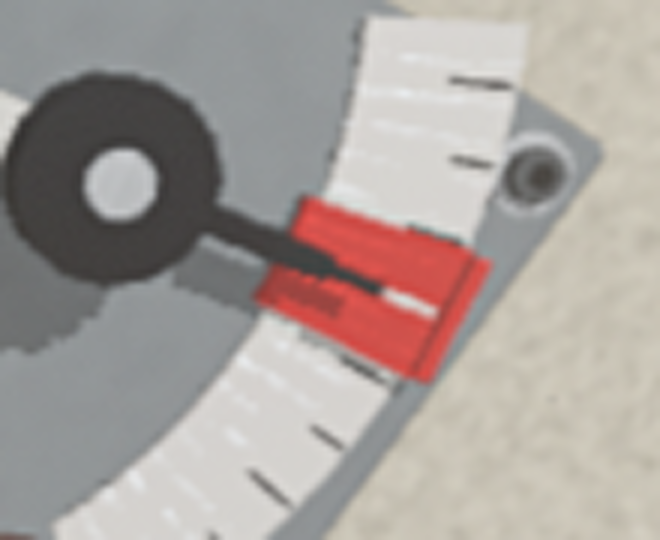

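The pointer tip, at (383,291) in the crop, lies on the white line. The gripper is clear of everything, so I'm handing in.

```bash
python3 - <<'E'
from h import *
print(job.hand_in(), arm.get_state()["clock"])
E
```

```text
the job is handed in; nothing more can be done
the job is handed in; nothing more can be done
```

I turned the yellow knob clockwise about 0.77 rad, released it and lifted clear to about 165 mm, then handed the job in at about 13 s of the 29 s allowed.

- **Pointer:** before the last small turn (0.038 rad) I measured it about 2–3 mm short of the band's middle. After release, the close-up wrist picture shows its tip on the band's white line. I judged that final position by eye and did not recompute it.
- **Sprung arm:** I worked only by the knob and kept the fingertips above 75 mm, while the parts below the knob are under 51 mm. The tool force never read above about 4 N.
- **Grey tensioner:** the robot passed over it at about 220 mm and never touched it. It looked unchanged in the top view with the yellow knob part-turned, and I did not measure its pointer again at the end.
- **Disagreements:** the first knob angle from the fixed cameras was about 0.04 rad off the wrist view, and I corrected it before gripping. The cameras agreed with each other to about 2–3 mm.

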